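# Shim the rocking bench scale

### The job

The bench scale rocks because its near right foot, as seen from the robot (the one the wedge points at), is too short. With the fingertips, push the wooden wedge from its thick end in under that foot until the scale stands level and firm on all its feet, then leave it there. Only push the wedge along the table, never pick it up; touch nothing else and do not shove the scale along.

Things in the scene. Friction and masses are not known exactly. Their poses are not given: they have to be found in the camera images.
- scale: white bench scale, 2.1 to 3 kg, loose: housing 220 x 220 mm, underside 30 and pan 74 mm above the table. Origin: centre of the footprint, level with the undersides of the three equal feet; x away from the robot and the display edge, y left, z up. Four domed feet at x, y = +-85 mm. The (-85, -85) foot is 8 mm short; the weight lies 20 mm towards it: starts tipped onto it by 0.067 rad
- short_bottom (a point): lowest point of the short domed foot (ball of 12 mm radius), scale (-85, -85, +8) mm, 25 mm inside the housing's edges; it starts on the table. Raised 8 mm, the scale is level. Pushing the wedge in takes about 3 to 8 N until then; once all feet bear it takes about twice as much, the wedge jams and pushing on would only shove the scale along
- foot_near_left: domed rubber foot of the scale at scale (-85, +85) mm; origin at its lowest point when level, axes as the scale's
- foot_far_right: domed rubber foot of the scale at scale (+85, -85) mm; origin at its lowest point when level, axes as the scale's
- foot_far_left: domed foot at scale (+85, +85) mm, diagonally opposite the short foot; it hangs about 8 mm above the table at first and comes down as the short foot rises. Origin at its lowest point, axes as the scale's
- wedge: plain wooden wedge, 80 g, lying flat, 110 mm long, 50 wide. Origin: centre of its underside; x points to the thin end, z up. Ramp 1 mm thick at x = +55 mm, 19 mm at x = -45 mm (slope 0.18); behind it an upright heel 10 mm long, 26 mm high, whose flat back (x = -55 mm) is the face to push
- wedge_tip (a point): middle of the wedge's thin end, on the table. It starts at the scale's right (-y) side, pointing at the short foot along the scale's +y, give or take 0.15 rad and 8 mm sideways, 25 to 70 mm short of it
- wedge_heel (a point): middle of the flat back of the wedge's heel, 13 mm above the table
- phone: bystander: dark blue phone lying flat, 72 x 146 x 9 mm; origin at the centre of its underside
- spool: bystander: green plastic spool standing upright, 48 mm wide, 38 mm high; origin at the centre of its underside
- charger: bystander: white power adapter, 65 x 65 x 28 mm; origin at the centre of its underside
There are look-alikes about, which are no part of the job. What is shaped like the wedge but green is not meant.

How it is judged:
By the outcome, as a careful person would: the job done as asked, in the order asked, and still so for the second after the job is handed in, with the robot touching nothing.
It also fails if it takes over 67 s, if anything falls off the work surface, if the arm or the gripper's body presses on something with over 40 N, if the wrist force passes 120 N, or if a joint passes its speed limit or range.

### The arm

A 7-joint arm with a two-finger parallel gripper is mounted at the origin on the work surface. World frame = base frame: x ahead of the robot, y to its left, z up, the work surface at z = 0. Lengths are in m, angles in rad, forces in N, time in s.
With the tool pointing down it reaches from about 0.425 to 0.925 m from the base axis. Payload 6.8 kg.
Tool frame: the origin (TCP) lies at the very end of the fingers, on their centre line; the grasp point (between the pads) lies bot.grip_point_offset behind it (bot.grip_point_offset is the distance from the TCP to the grasp point, in m); z points along the fingers, y is the line along which they close (so a half turn about z gives the same grasp; the last joint's range is limited). The gripper opens to 85 mm and grips with 20 to 120 N. Pads are 22 mm wide; open, the fingers measure 114 mm over their backs; the gripper's body (76 mm by 85 mm) begins 54 mm behind the grasp point. The pads swing forward as they close: fully open they stand 13 mm farther back than shut.
Start: joints at [1.174, 0.477, 0.022, 1.555, -0.011, 1.109, -0.083], TCP at [0.192, -0.647, 0.231] pointing down, gripper open.
Joint ranges: [-2.96, 2.96], [-0.34, 2.1], [-1.41, 1.46], [0.24, 2.44], [-1.37, 4.51], [0.17, 1.92], [-2.96, 2.96]. Speed limits (rad/s): [2.39, 2.39, 3.14, 3.14, 3.14, 3.14, 3.14].

### API

Orientations are given as a unit quaternion [w, x, y, z].
In Python, from station import bot, imaging gives the robot as it stands. The module is installed in compiled form; this text tells all that it offers.
- The arm moves only by the tool carry_out, never from a script. Its argument "targets" is one flat list of numbers, 5 for each row, row after row: the closure in counts, from 0 (fully open) to 255 (shut), then the shift along the world's x, y, z in mm, then the turn about the world's z in degrees. A call has 1 to 20 rows; each row shifts and turns the commanded pose from where the row before left it; what a row does not reach is not made up. A row lasts 1/10 s, in which the tool goes at most 50 mm and 8.59 degrees, less where a joint would pass 70% of its speed; a pose out of reach is approached as far as the arm can. A call is refused whole if a number of a shift passes 50 or a number of a turn 8.59, either way. A call with a gripper value outside its range is refused whole. The fingers move at their own pace and stop on an object; "newtons" is the grip in N (left out, the last holds). Time passes only in rows, so rows that do not move let the fingers close. It gives the time, the measured TCP pose, the force, the opening and the grip force at its end, in the units of the state.
- bot.get_obs(): the state, without advancing time (a new reading comes with each control period).
- imaging.read_camera(name): name is "scene" or "top" or "wrist"; returns a dict with "frame" (400x640x3 uint8, red, green, blue), "fov_y" (degrees; the focal length in pixels is half the picture's height over the tangent of half this angle, whatever the lens; pixels are square), "cx", "cy" (the principal point, pixels), "pose" (4x4, takes a point from camera to world coordinates); the wrist camera has in their place "tool_from_camera" (4x4, takes a point from camera to tool coordinates, whose origin is the TCP and whose axes are the flange's). Camera axes: x right, y up, looking along -z (the intrinsics and any distortion apply to the point x, -y, -z); pixel columns grow to the right and rows downward; lengths in m; the calibration is good to about 2 mm. A picture is of the moment at which its call begins: read the wrist's pose just before it. There is no depth.
- bot.hand_in(): hands the job in; it is judged then, once.
The state is a dict: "t": time; "q": joint angles; "joint_vel": joint speeds; "joint_torque": joint torques, N m; "eef_pos": TCP position; "tool_rot": TCP orientation; "contact_force": force on the tool from outside, world axes, zero at the start; "torque": the same for the moment, N m; "gripper_width": opening from 0.0 (shut) to 1.0 (fully open); "grasp_force": force on a finger pad.
Only numpy, scipy, OpenCV 4.12 (cv2) and the standard library are available. Lean on these libraries where they do the work, as an engineer would, in place of code of your own. Each camera call takes 0.05 s, during which the arm holds its last target. There are 200 camera calls.

## Working session

There is one attempt and no reset: what is moved stays moved. The work goes in short steps, Python scripts to look and compute and a tool call to move; the robot and the scene stay as the last step left them, time stands still between calls to the robot, and variables do not carry over. Pictures are saved under pics/ and viewed, at most 10 in all, crops included, and the job is handed in when it is done.

Besides the shell and the picture viewer there is one more tool, called by a JSON object that holds its "name" and its "arguments", one argument or row to a line. carry_out: Moves the arm, as the interface text tells. Its arguments: {"type":"object","properties":{"targets":{"type":"array","items":{"type":"number"}},"newtons":{"type":"number"}},"required":["targets"]}

```bash
mkdir -p pics
python3 - <<'E'
from station import bot, imaging
import cv2,numpy as np
o=bot.get_obs(); print(o['t'],o['eef_pos'],o['tool_rot'],o['gripper_width'],bot.grip_point_offset)
for n in ['scene','top']:
    c=imaging.read_camera(n); print(n,{k:(np.round(v,4).tolist() if k=='pose' else v) for k,v in c.items() if k!='frame'})
    cv2.imwrite(f'pics/{n}0.png',c['frame'][:,:,::-1])
E
```

```text
0.0 [ 0.19206061 -0.64646272  0.23030744] [-9.19059541e-04  9.89589176e-01  1.43917955e-01 -2.00114013e-04] 1.0019028877620155 0.0187
scene {'fov_y': 55.60279828110285, 'cx': 313.95982973575707, 'cy': 196.41677656007712, 'pose': [[0.0122, -0.8338, 0.552, 0.991], [0.9999, 0.0055, -0.0138, 0.0614], [0.0084, 0.5521, 0.8338, 0.6858], [0.0, 0.0, 0.0, 1.0]]}
top {'fov_y': 55.61871074187448, 'cx': 319.53389645421913, 'cy': 198.5089403815207, 'pose': [[-0.0131, 0.9992, -0.0388, 0.5198], [-0.9999, -0.0128, 0.0077, 0.0934], [0.0072, 0.0389, 0.9992, 0.8755], [0.0, 0.0, 0.0, 1.0]]}
```

View pics/top0.png

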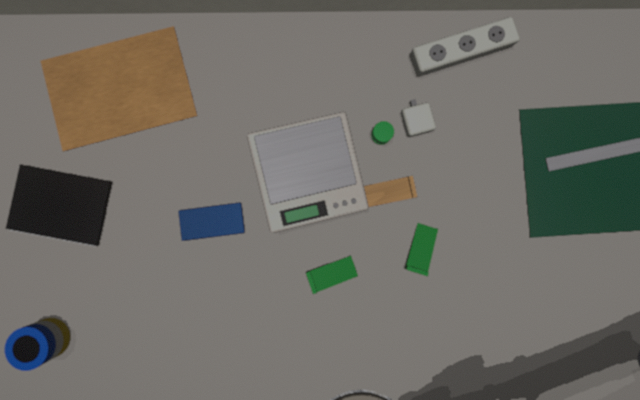

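View pics/scene0.png

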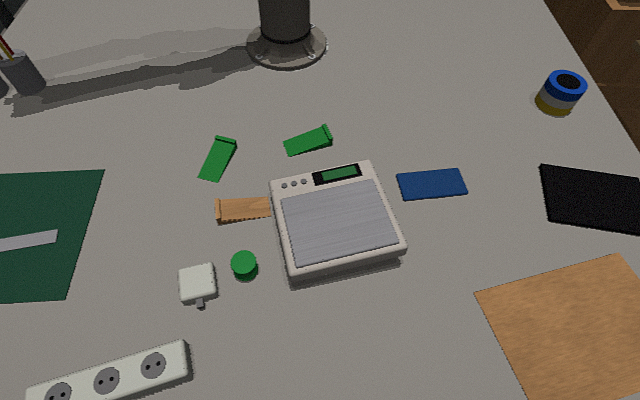

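The top view has three wedge shapes. The wooden one is at (390,191), with its heel at (413,187), and it points at the scale's near right corner. The green ones at (332,274) and (422,250) are look-alikes. I'll confirm the wooden one with a crop.

Run:
```python
import cv2,numpy as np
a=cv2.imread('pics/top0.png')[165:225,330:425]; b=cv2.imread('pics/scene0.png')[160:250,205:320]
a=cv2.resize(a,(760,480),interpolation=cv2.INTER_CUBIC)   # 8x
cv2.imwrite('pics/c_top.png',cv2.convertScaleAbs(a,alpha=1.3))
b=cv2.resize(b,(690,540),interpolation=cv2.INTER_CUBIC)   # 6x
cv2.imwrite('pics/c_scene.png',cv2.convertScaleAbs(b,alpha=1.3))
```

```text
(no output)
```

View pics/c_top.png

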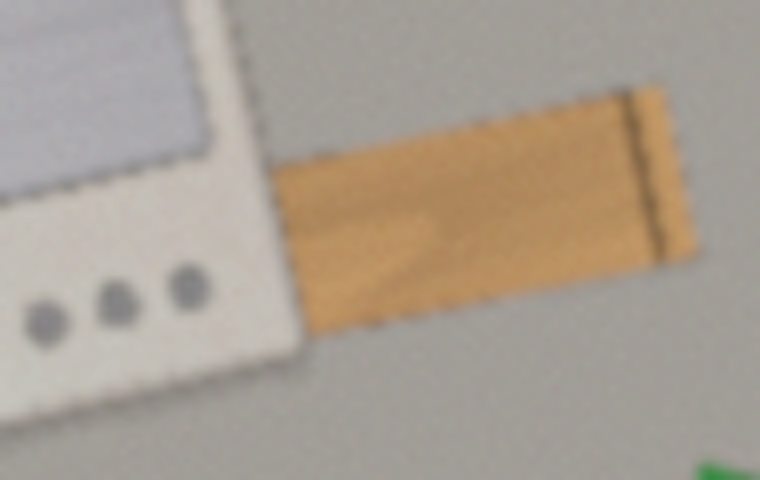

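View pics/c_scene.png

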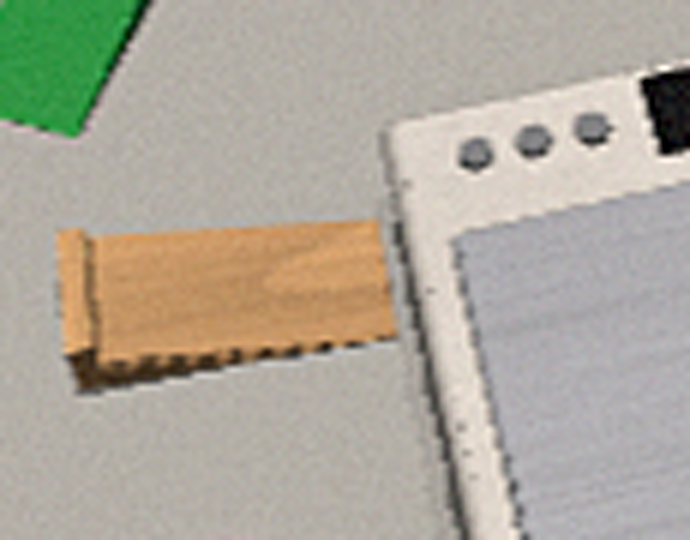

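```bash
cat > h.py <<'E'
import numpy as np
from scipy.optimize import least_squares
K={'scene':(55.6028,313.96,196.417,[[0.0122,-0.8338,0.552,0.991],[0.9999,0.0055,-0.0138,0.0614],[0.0084,0.5521,0.8338,0.6858]]),
'top':(55.6187,319.534,198.509,[[-0.0131,0.9992,-0.0388,0.5198],[-0.9999,-0.0128,0.0077,0.0934],[0.0072,0.0389,0.9992,0.8755]])}
def proj(n,P):
    fv,cx,cy,M=K[n]; M=np.array(M); c=(np.atleast_2d(P)-M[:,3])@M[:,:3]; f=200/np.tan(np.radians(fv/2))
    return np.c_[cx-f*c[:,0]/c[:,2], cy+f*c[:,1]/c[:,2]]
def Rz(a): return np.array([[np.cos(a),-np.sin(a),0],[np.sin(a),np.cos(a),0],[0,0,1]])
def place(p,L): return np.asarray(L)@Rz(p[2]).T+[p[0],p[1],0]
def fit(obs,p0,extra=None):
    # obs: list (cam, local xyz m, px); the two cameras' offsets are shared between them
    r=lambda p: np.concatenate([proj(n,place(p,[L if extra is None else extra(L,p)]))[0]-px for n,L,px in obs])
    s=least_squares(r,p0,loss='soft_l1'); return s.x,r(s.x).reshape(-1,2)
E
cat > m.py <<'E'
from h import *
T=lambda u,v:np.array([330+(u+.5)/8-.5,165+(v+.5)/8-.5]); S=lambda u,v:np.array([205+(u+.5)/6-.5,160+(v+.5)/6-.5])
w=lambda x,y,z:np.array([x,y,z])/1e3
# wedge x -> world +y ; wedge y left -> world -x (towards the robot)
ob=[('top',w(-55,25,26),T(697,257)),('top',w(-55,-25,26),T(664,86)),('top',w(-45,25,26),T(662,262)),('top',w(-45,-25,26),T(629,92)),
('scene',w(-55,25,26),S(57,232)),('scene',w(-55,-25,26),S(70,354)),('scene',w(-55,-25,0),S(80,393)),('scene',w(55,25,1),S(379,220)),('scene',w(55,-25,1),S(397,337))]
p,r=fit(ob,[.52,-.03,1.5]); print('wedge',p,'\n',r.round(1).tolist())
print('tip',place(p,[w(55,0,0)]),'heel',place(p,[w(-55,0,13)]))
pw=p
tilt=.067
def ex(L,p):
    L=np.array([L[0],L[1],p[3]]); # tilt about axis (through near-left and far-right feet)
    a=np.array([1,-1,0])/2**.5; n=np.array([1,1,0])/2**.5
    s=L@n; t=L@a
    q=t*a+(s*np.cos(tilt)-0+L[2]*-np.sin(tilt))*n; q[2]=L[2]*np.cos(tilt)+s*np.sin(tilt); return q
so=[]
for x,y,t,s in [(-110,-110,(367,209),(270,184)),(-110,110,(272,230),(371,162)),(110,-110,(345,114),(289,276)),(110,110,(249,135),(405,243))]:
    so.append(('top',w(x,y,0),np.array(t)))
    so.append(('scene',w(x,y,0),np.array(s)))
p,r=fit(so,[.55,.1,-.2,.07],ex); print('scale',p,'\n',r.round(1).tolist())
q=ex(w(-85,-85,0),p); 
foot=place(p,[[-.085,-.085,0]])[0]-Rz(p[2])@np.array([1,1,0])*.0005
print('foot',foot)
d=Rz(pw[2])[:2,0]; v=foot[:2]-place(pw,[w(55,0,0)])[0,:2]
print('along',v@d,'side(+left)',v@[-d[1],d[0]],'yaw err',p[2]+np.pi/2-pw[2],'wedge dir',d)
E
python3 m.py
```

```text
wedge [ 0.57033741 -0.07504224  1.74721537] 
 [[0.9, -0.6], [0.7, -1.0], [0.9, -0.4], [0.7, -0.9], [0.8, -0.8], [-0.2, -0.7], [0.7, -0.8], [0.9, -0.2], [0.9, -0.1]]
tip [[ 0.56068462 -0.02089592  0.        ]] heel [[ 0.57999021 -0.12918855  0.013     ]]
scale [0.60983095 0.11229182 0.21454631 0.04352232] 
 [[1.1, 1.5], [-0.3, -0.9], [-0.9, 3.3], [-1.2, 0.1], [1.0, -0.2], [0.2, 1.9], [-0.7, 0.0], [1.9, 7.3]]
foot [0.54449451 0.01054877 0.        ]
along 0.033798070849939514 side(+left) 0.01042011020467415 yaw err 0.03812727023859064 wedge dir [-0.17550533  0.98447848]
```

The wedge fit is good, but the scale corners need a better look.

Run:
```python
import cv2,numpy as np
a=cv2.imread('pics/top0.png')[105:240,240:375]; b=cv2.imread('pics/scene0.png')[155:295,262:412]
# 135x135 and 150x140 -> 2.9x side by side too small: four-corner mosaic, 40x40 px crops at 5x... 
t=cv2.imread('pics/top0.png'); s=cv2.imread('pics/scene0.png')
def c(i,u,v): return cv2.convertScaleAbs(cv2.resize(i[v-16:v+16,u-12:u+13],(200,256),interpolation=cv2.INTER_CUBIC),alpha=1.25)
r1=np.hstack([c(t,*p) for p in [(367,209),(272,230),(345,114),(249,135)]])
r2=np.hstack([c(s,*p) for p in [(270,184),(371,162),(289,272),(405,243)]])
cv2.imwrite('pics/mos.png',np.vstack([r1,r2]))
```

```text
(no output)
```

View pics/mos.png

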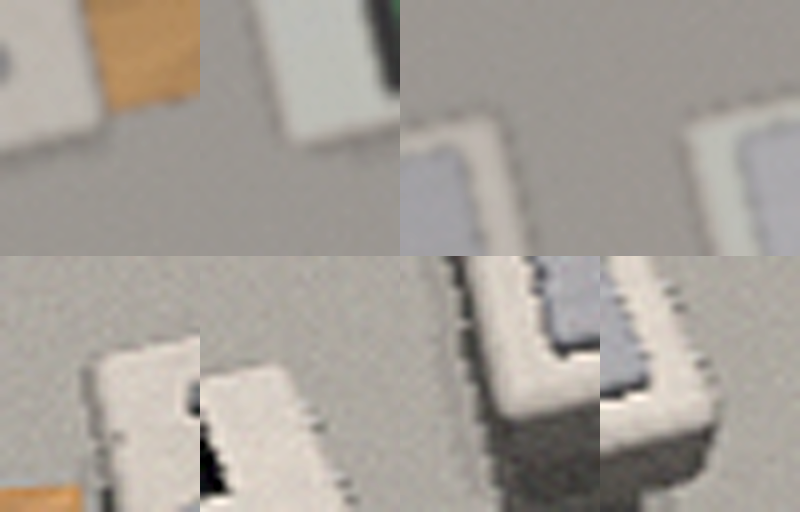

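```bash
sed -i 's/^for x,y,t,s in .*/for x,y,t,s in [(-110,-110,(367.4,208.4),(269.1,180.2)),(-110,110,(270.8,231.4),(368.6,158.8)),(110,-110,(344.7,112.2),(289.7,275.4)),(110,110,(247.2,134.6),(407.2,247.7))]:/' m.py; python3 m.py
python3 - <<'E'
import sys; sys.path.insert(0,'.')
from h import *
E
```

```text
wedge [ 0.57033741 -0.07504224  1.74721537] 
 [[0.9, -0.6], [0.7, -1.0], [0.9, -0.4], [0.7, -0.9], [0.8, -0.8], [-0.2, -0.7], [0.7, -0.8], [0.9, -0.2], [0.9, -0.1]]
tip [[ 0.56068462 -0.02089592  0.        ]] heel [[ 0.57999021 -0.12918855  0.013     ]]
scale [0.61063154 0.11307387 0.22262083 0.05390334] 
 [[1.6, 1.4], [-0.1, 0.6], [0.1, 2.3], [1.4, 0.2], [1.1, -0.1], [-0.1, 0.9], [-0.1, -0.3], [1.3, -0.1]]
foot [0.54611875 0.01080658 0.        ]
along 0.033766815115986316 side(+left) 0.008775834223052696 yaw err 0.04620178187930479 wedge dir [-0.17550533  0.98447848]
```

```bash
cat >> m.py <<'E'
for H in (.055,.062,.07):
    def R(P):
        o={'top':P[6:8],'scene':P[8:10]}
        e=[proj(n,place(P[:3],[L]))[0]+o[n]-px for n,L,px in ob]
        e+=[proj(n,place(P[3:6],[ex(L,[0,0,0,H])]))[0]+o[n]-px for n,L,px in so]
        return np.concatenate(e+[P[6:]/1.5])
    s=least_squares(R,list(pw)+list(p[:3])+[0]*4,loss='soft_l1'); P=s.x
    foot=place(P[3:6],[[-.0855,-.0855,0]])[0]; d=Rz(P[2])[:2,0]; tip=place(P[:3],[w(55,0,0)])[0]; v=foot[:2]-tip[:2]
    print(H,s.cost,P.round(4),'foot',foot.round(4),'heel',place(P[:3],[w(-55,0,13)])[0].round(4),'along',v@d,'side',v@[-d[1],d[0]],'yaw',P[5]+np.pi/2-P[2])
E
python3 m.py|tail -6
```

```text
0.055 6.757339667483634 [ 0.5693 -0.0749  1.7512  0.6101  0.1132  0.2232 -0.6321 -0.0853 -0.724
  0.5837] foot [0.5457 0.0109 0.    ] heel [ 0.5791 -0.129   0.013 ] along 0.03363746107638645 side 0.007836449549905502 yaw 0.04280793011323958
0.062 9.623626483057388 [ 5.6810e-01 -7.5000e-02  1.7596e+00  6.1150e-01  1.1330e-01  2.2400e-01
 -6.8520e-01 -1.3000e-03 -7.1600e-01  1.3706e+00] foot [0.5471 0.0109 0.    ] heel [ 0.5784 -0.129   0.013 ] along 0.03335119844602315 side 0.004467104450766838 yaw 0.03521937667956854
0.07 17.488932534786926 [ 0.5671 -0.0751  1.7651  0.6137  0.1134  0.2242 -0.7037 -0.0203 -0.7306
  1.973 ] foot [0.5493 0.0111 0.    ] heel [ 0.5778 -0.1291  0.013 ] along 0.03299332370225628 side 0.0008279223492801675 yaw 0.029807493050134193
```

{"name": "carry_out", "arguments": {
  "targets": [195,28,32,0,6,195,28,32,0,6,195,28,32,0,6,195,28,33,0,6,195,28,33,0,6,195,28,33,0,6,195,28,33,0,6,195,28,33,0,6,195,28,33,0,6,195,28,33,0,6,195,28,32,0,6,195,28,32,0,6,195,28,32,0,6,195,28,32,0,6,195,0,0,0,0],
  "newtons": 60
}}

```text
t: 1.6
eef_pos: [0.5877, -0.1845, 0.2312]
tool_rot: [-0.001, 0.634, 0.773, 0.002]
contact_force: [0.4, 0.1, -0.6]
gripper_width: 0.236
grasp_force: 0.0
```

{"name": "carry_out", "arguments": {
  "targets": [195,0,0,-40,-1,195,0,0,-40,0,195,0,0,-40,0,195,0,0,-40,0,195,0,0,-35,0,195,0,0,-20,0,195,0,0,-6,0,195,0,0,0,0]
}}

```text
t: 2.4
eef_pos: [0.5835, -0.1922, 0.0096]
tool_rot: [-0.001, 0.646, 0.763, -0.0]
contact_force: [-1.3, 0.3, 0.5]
gripper_width: 0.237
grasp_force: 0.0
```

Run:
```python
from station import bot, imaging
import cv2,numpy as np
ims=[]
for n,(u,v) in [('top',(400,190)),('scene',(240,210))]:
    c=imaging.read_camera(n); i=c['frame'][v-50:v+50,u-65:u+65,::-1]; ims.append(cv2.resize(i,None,fx=5,fy=5,interpolation=cv2.INTER_CUBIC)[:, :])
cv2.imwrite('pics/pre.png',cv2.resize(np.vstack(ims),(390,600)))
o=bot.get_obs();print(o['eef_pos'],o['tool_rot'],o['contact_force'])
```

```text
[ 0.58507377 -0.19233753  0.0114579 ] [7.76322458e-04 6.45943101e-01 7.63385068e-01 3.80296751e-04] [ 0.60768499 -1.27083675  0.06731917]
```

View pics/pre.png

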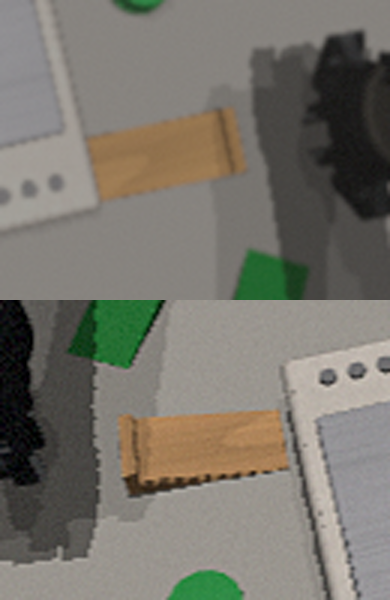

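{"name": "carry_out", "arguments": {
  "targets": [195,0,10,-1,1,195,-1,10,0,0,195,-2,10,0,0,195,-2,10,0,0,195,-1,4,0,0,195,-0.7,4,0,0,195,-0.7,4,0,0,195,-0.7,4,0,0,195,-0.7,4,0,0,195,0,0,0,0]
}}

```text
t: 3.5
eef_pos: [0.5754, -0.1314, 0.0093]
tool_rot: [-0.0, 0.639, 0.769, 0.0]
contact_force: [-0.8, 1.0, -0.2]
gripper_width: 0.234
grasp_force: 0.0
```

```bash
cat > look.py <<'E'
from station import bot, imaging
import cv2,numpy as np,sys
o=bot.get_obs();print(o['eef_pos'],o['tool_rot'],o['contact_force'])
ims=[]
for n,(u,v) in [('top',(375,190)),('scene',(265,210))]:
    c=imaging.read_camera(n); cv2.imwrite(f'pics/{n}_{sys.argv[1]}.png',c['frame'][:,:,::-1]); i=c['frame'][v-40:v+40,u-65:u+65,::-1]; ims.append(cv2.resize(i,(488,300),interpolation=cv2.INTER_CUBIC))
cv2.imwrite(f'pics/{sys.argv[1]}.png',np.vstack(ims))
E
python3 look.py p1
```

```text
[ 0.57537593 -0.13138166  0.00927132] [-1.67919435e-04  6.38893775e-01  7.69294941e-01  9.98123255e-05] [-0.78356813  0.95689303 -0.23519812]
```

View pics/p1.png

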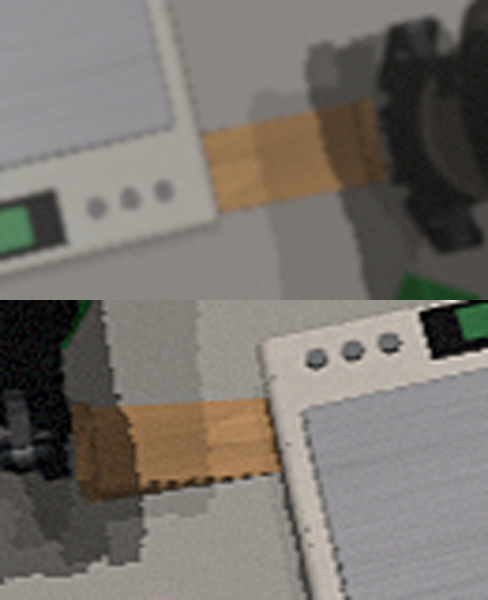

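{"name": "carry_out", "arguments": {
  "targets": [195,-0.8,4,0,0.5,195,-0.8,4,0,0.5,195,-0.8,4,0,0.5,195,-0.8,4,0,0.5,195,-0.8,4,0,0,195,0,0,0,0]
}}

```text
t: 4.2
eef_pos: [0.5714, -0.1118, 0.0094]
tool_rot: [0.0, 0.625, 0.78, -0.0]
contact_force: [-0.2, -0.4, -1.6]
gripper_width: 0.239
grasp_force: 0.3
```

{"name": "carry_out", "arguments": {
  "targets": [195,-0.6,3,0,0,195,-0.6,3,0,0,195,-0.6,3,0,0,195,0,0,0,0]
}}

```text
t: 4.6
eef_pos: [0.5702, -0.1049, 0.0096]
tool_rot: [0.001, 0.626, 0.78, -0.0]
contact_force: [0.9, -4.6, 1.0]
gripper_width: 0.233
grasp_force: 2.5
```

{"name": "carry_out", "arguments": {
  "targets": [195,-0.6,3,0,0,195,-0.6,3,0,0,195,0,0,0,0]
}}

```text
t: 4.9
eef_pos: [0.5689, -0.0987, 0.0096]
tool_rot: [0.001, 0.626, 0.78, -0.0]
contact_force: [1.9, -4.4, 0.1]
gripper_width: 0.235
grasp_force: 2.5
```

{"name": "carry_out", "arguments": {
  "targets": [195,-0.6,3,0,0,195,-0.6,3,0,0,195,0,0,0,0]
}}

```text
t: 5.2
eef_pos: [0.5675, -0.0922, 0.0095]
tool_rot: [0.001, 0.626, 0.78, -0.0]
contact_force: [0.9, -4.1, 0.3]
gripper_width: 0.231
grasp_force: 2.5
```

{"name": "carry_out", "arguments": {
  "targets": [195,-0.6,3,0,0,195,-0.6,3,0,0,195,-0.6,3,0,0,195,-0.6,3,0,0,195,0,0,0,0]
}}

```text
t: 5.7
eef_pos: [0.5649, -0.0796, 0.0094]
tool_rot: [0.0, 0.626, 0.78, -0.0]
contact_force: [1.4, -4.3, -0.6]
gripper_width: 0.235
grasp_force: 2.1
```

{"name": "carry_out", "arguments": {
  "targets": [195,-0.4,2,0,0,195,0,0,0,0,195,0,0,0,0]
}}

```text
t: 6.0
eef_pos: [0.5646, -0.0777, 0.0094]
tool_rot: [0.0, 0.626, 0.78, -0.0]
contact_force: [0.0, -5.0, -1.1]
gripper_width: 0.238
grasp_force: 2.6
```

{"name": "carry_out", "arguments": {
  "targets": [195,-0.4,2,0,0,195,0,0,0,0,195,0,0,0,0]
}}

```text
t: 6.3
eef_pos: [0.5641, -0.0756, 0.0094]
tool_rot: [0.0, 0.626, 0.78, -0.0]
contact_force: [0.2, -4.4, -0.1]
gripper_width: 0.233
grasp_force: 2.6
```

```bash
python3 look.py p2
```

```text
[ 0.56413481 -0.07560171  0.0093512 ] [ 1.96142566e-04  6.25795314e-01  7.79987287e-01 -1.36059642e-04] [ 0.17500316 -4.41422513 -0.06177126]
```

View pics/p2.png

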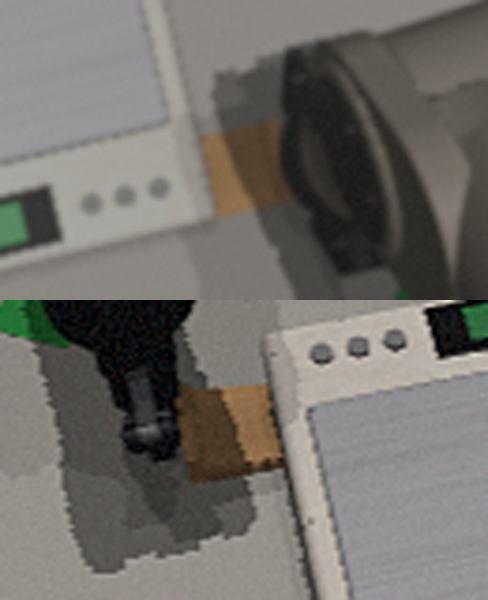

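Steady at 4–5 N and still rising. I'll keep going in 1 mm steps, watching the force.

{"name": "carry_out", "arguments": {
  "targets": [195,-0.2,1,0,0,195,0,0,0,0]
}}

```text
t: 6.6
eef_pos: [0.5639, -0.0748, 0.0094]
tool_rot: [0.0, 0.626, 0.78, -0.0]
contact_force: [1.1, -4.9, 0.0]
gripper_width: 0.234
grasp_force: 2.7
```

{"name": "carry_out", "arguments": {
  "targets": [195,-0.2,1,0,0,195,0,0,0,0]
}}

```text
t: 6.8
eef_pos: [0.5637, -0.0738, 0.0093]
tool_rot: [0.0, 0.626, 0.78, -0.0]
contact_force: [0.5, -5.9, -0.4]
gripper_width: 0.235
grasp_force: 2.8
```

{"name": "carry_out", "arguments": {
  "targets": [195,-0.2,1,0,0,195,0,0,0,0]
}}

```text
t: 7.0
eef_pos: [0.5636, -0.073, 0.0094]
tool_rot: [0.0, 0.626, 0.78, -0.0]
contact_force: [1.0, -5.2, 0.5]
gripper_width: 0.235
grasp_force: 2.9
```

{"name": "carry_out", "arguments": {
  "targets": [195,-0.2,1,0,0,195,0,0,0,0]
}}

```text
t: 7.2
eef_pos: [0.5634, -0.0723, 0.0093]
tool_rot: [0.0, 0.626, 0.78, -0.0]
contact_force: [1.2, -6.6, -0.8]
gripper_width: 0.235
grasp_force: 3.3
```

{"name": "carry_out", "arguments": {
  "targets": [195,-0.2,1,0,0,195,0,0,0,0]
}}

```text
t: 7.4
eef_pos: [0.5632, -0.0718, 0.0093]
tool_rot: [0.001, 0.626, 0.78, -0.001]
contact_force: [1.3, -7.6, 0.2]
gripper_width: 0.234
grasp_force: 3.8
```

{"name": "carry_out", "arguments": {
  "targets": [195,0,0,0,0,195,0,0,0,0]
}}

```text
t: 7.6
eef_pos: [0.5633, -0.0718, 0.0094]
tool_rot: [0.001, 0.626, 0.78, -0.001]
contact_force: [1.2, -7.3, -0.2]
gripper_width: 0.235
grasp_force: 3.8
```

Run:
```python
from station import bot, imaging
import cv2,numpy as np
print(bot.get_obs()['contact_force'])
c0=cv2.imread('pics/scene0.png',0);t0=cv2.imread('pics/top0.png',0)
# display/pan region shift and tilt: track features of scale between start, p2 and now
now={}
for n,i0 in (('scene',c0),('top',t0)):
    f=imaging.read_camera(n)['frame']; cv2.imwrite(f'pics/{n}_p3.png',f[:,:,::-1]); g=cv2.cvtColor(f,cv2.COLOR_RGB2GRAY); p2=cv2.imread(f'pics/{n}_p2.png',0)
    pts=np.float32([(269.1,180.2),(368.6,158.8),(289.7,275.4),(407.2,247.7)] if n=='scene' else [(367.4,208.4),(270.8,231.4),(344.7,112.2),(247.2,134.6)]).reshape(-1,1,2)
    for name,im in (('p2',p2),('now',g)):
        q,st,e=cv2.calcOpticalFlowPyrLK(i0,im,pts,None,winSize=(17,17)); print(n,name,(q-pts).reshape(-1,2).round(2).tolist(),st.ravel())
```

```text
[ 1.21534186 -7.3395315  -0.15745223]
scene p2 [[1.2799999713897705, -2.0199999809265137], [1.6200000047683716, -0.09000000357627869], [1.7999999523162842, 1.1799999475479126], [0.6600000262260437, 2.9200000762939453]] [1 1 1 1]
scene now [[1.2799999713897705, -2.009999990463257], [1.8300000429153442, -0.17000000178813934], [1.9199999570846558, 1.25], [0.6399999856948853, 3.1600000858306885]] [1 1 1 1]
top p2 [[-0.7799999713897705, -0.18000000715255737], [-2.1500000953674316, 0.5299999713897705], [263.1400146484375, -103.41999816894531], [-77.33000183105469, -117.05999755859375]] [1 1 1 1]
top now [[-0.9200000166893005, -0.5600000023841858], [-2.4600000381469727, 0.4699999988079071], [270.7200012207031, -103.52999877929688], [-133.8000030517578, 4.949999809265137]] [1 1 1 1]
```

```bash
cat >> m.py <<'E'
print('---')
p=[.6101,.1132,.2232,.055]
C=[w(-110,-110,0),w(-110,110,0),w(110,-110,0),w(110,110,0)]
tilt=.067; A={n:np.array([proj(n,place(p,[ex(c,p)]))[0] for c in C]) for n in K}
def pred(P):
    global tilt; tilt=P[3]; q=[p[0]+P[0],p[1]+P[1],p[2]+P[2],p[3]]
    return {n:np.array([proj(n,place(q,[ex(c,q)]))[0] for c in C])-A[n] for n in K}
D={'p2':([[1.28,-2.02],[1.62,-.09],[1.8,1.18],[.66,2.92]],[[-.78,-.18],[-2.15,.53]]),'now':([[1.28,-2.01],[1.83,-.17],[1.92,1.25],[.64,3.16]],[[-.92,-.56],[-2.46,.47]])}
for k,(a,b) in D.items():
    s=least_squares(lambda P:np.r_[(pred(P)['scene']-a).ravel(),(pred(P)['top'][:2]-b).ravel()],[0,0,0,.03],x_scale=[.01,.01,.01,.01],loss='soft_l1'); print(k,s.x.round(4),s.cost)
print({n:v.round(2).tolist() for n,v in pred([0,0,0,0]).items()})
E
python3 m.py|sed -n '/---/,$p'
```

```text
---
p2 [-0.0008  0.0007 -0.0001  0.0086] 1.0090015891765898
now [-0.0006  0.0008  0.0002  0.0052] 1.2301175878328168
{'scene': [[0.86, -2.32], [1.55, 0.67], [1.75, 1.02], [0.82, 3.54]], 'top': [[-0.65, -0.85], [-1.46, -0.89], [-1.43, -0.89], [-0.7, 0.02]]}
```

{"name": "carry_out", "arguments": {
  "targets": [195,-0.2,1,0,0,195,0,0,0,0]
}}

```text
t: 7.9
eef_pos: [0.5631, -0.0713, 0.0094]
tool_rot: [0.001, 0.626, 0.78, -0.001]
contact_force: [2.2, -9.1, 0.1]
gripper_width: 0.236
grasp_force: 4.3
```

{"name": "carry_out", "arguments": {
  "targets": [195,-0.2,1,0,0,195,0,0,0,0]
}}

```text
t: 8.1
eef_pos: [0.5629, -0.0708, 0.0094]
tool_rot: [0.001, 0.626, 0.779, -0.001]
contact_force: [2.5, -8.5, -1.0]
gripper_width: 0.233
grasp_force: 4.8
```

```bash
cat > tr.py <<'E'
from station import bot, imaging
import cv2,numpy as np
print(bot.get_obs()['contact_force'],bot.get_obs()['grasp_force'])
for n in ('scene','top'):
    i0=cv2.imread(f'pics/{n}0.png',0)
    g=cv2.cvtColor(np.mean([imaging.read_camera(n)['frame'] for _ in range(4)],0).astype('uint8'),cv2.COLOR_RGB2GRAY)
    pts=np.float32([(269.1,180.2),(368.6,158.8),(289.7,275.4),(407.2,247.7)] if n=='scene' else [(367.4,208.4),(270.8,231.4)]).reshape(-1,1,2)
    for name,im in (('p2',cv2.imread(f'pics/{n}_p2.png',0)),('p3',cv2.imread(f'pics/{n}_p3.png',0)),('now',g)):
        q,st,e=cv2.calcOpticalFlowPyrLK(i0,im,pts,None,winSize=(17,17)); print(n,name,(q-pts).reshape(-1,2).round(2).tolist())
E
python3 tr.py
```

```text
[ 2.48728956 -8.4527118  -0.96900494] 4.817778468132019
scene p2 [[1.2799999713897705, -2.0199999809265137], [1.6200000047683716, -0.09000000357627869], [1.7999999523162842, 1.1799999475479126], [0.6600000262260437, 2.9200000762939453]]
scene p3 [[1.2999999523162842, -1.9900000095367432], [1.809999942779541, -0.11999999731779099], [1.899999976158142, 1.2400000095367432], [0.6499999761581421, 3.1500000953674316]]
scene now [[1.4199999570846558, -1.9700000286102295], [2.0199999809265137, -0.11999999731779099], [1.9299999475479126, 1.2400000095367432], [0.7799999713897705, 3.1700000762939453]]
top p2 [[-0.7799999713897705, -0.18000000715255737], [-2.1500000953674316, 0.5299999713897705]]
top p3 [[-0.9599999785423279, -0.5699999928474426], [-2.390000104904175, 0.4099999964237213]]
top now [[-1.1299999952316284, -0.550000011920929], [-2.4800000190734863, 0.4000000059604645]]
```

Since the last picture the tilt has stopped changing and the force has doubled, so all feet are bearing. Time to back off.

{"name": "carry_out", "arguments": {
  "targets": [195,0.4,-2,0,0,195,1,-5,0,0,195,2,-12,0,0,195,4,-20,0,0,195,4,-20,0,0,195,0,0,40,0,195,0,0,40,0,195,0,-40,30,0,195,0,-45,0,0,195,0,-45,0,0,195,0,-45,0,0,195,0,0,0,0]
}}

```text
t: 9.7
eef_pos: [0.5717, -0.3116, 0.1188]
tool_rot: [0.001, 0.63, 0.777, -0.002]
contact_force: [-0.4, -0.5, 0.6]
gripper_width: 0.235
grasp_force: 0.0
```

```bash
python3 tr.py; python3 look.py p4
```

```text
[-0.3802308  -0.48493497  0.59368224] 0.0
scene p2 [[1.2799999713897705, -2.0199999809265137], [1.6200000047683716, -0.09000000357627869], [1.7999999523162842, 1.1799999475479126], [0.6600000262260437, 2.9200000762939453]]
scene p3 [[1.2999999523162842, -1.9900000095367432], [1.809999942779541, -0.11999999731779099], [1.899999976158142, 1.2400000095367432], [0.6499999761581421, 3.1500000953674316]]
scene now [[0.9200000166893005, -2.2200000286102295], [1.8200000524520874, 0.30000001192092896], [1.8799999952316284, 1.159999966621399], [0.8399999737739563, 3.109999895095825]]
top p2 [[-0.7799999713897705, -0.18000000715255737], [-2.1500000953674316, 0.5299999713897705]]
top p3 [[-0.9599999785423279, -0.5699999928474426], [-2.390000104904175, 0.4099999964237213]]
top now [[-0.44999998807907104, -0.6299999952316284], [-1.9600000381469727, -0.5199999809265137]]
[ 0.57444304 -0.30048569  0.11938913] [-1.49187292e-04  6.24706021e-01  7.80859972e-01  2.62415181e-04] [-0.73803593 -1.79280526  0.0290784 ]
```

View pics/p4.png

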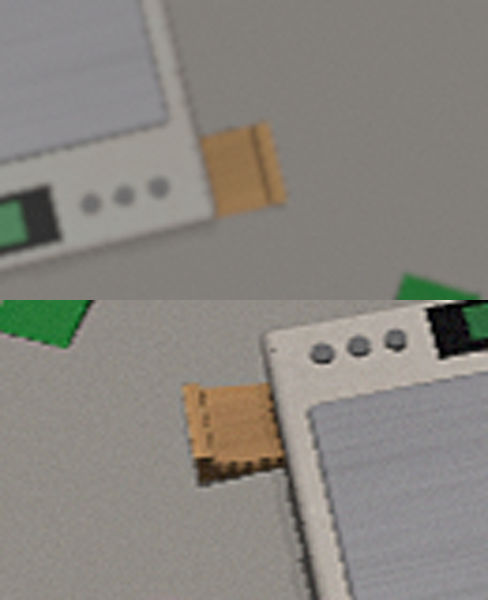

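```bash
cat >> m.py <<'E'
a=[[.92,-2.22],[1.82,.30],[1.88,1.16],[.84,3.11]];b=[[-.45,-.63],[-1.96,-.52]]
s=least_squares(lambda P:np.r_[(pred(P)['scene']-a).ravel(),(pred(P)['top'][:2]-b).ravel()],[0,0,0,.03],x_scale=[.01]*4); print('FIN',s.x.round(4),s.cost)
# heel location now, from scene crop p4 (3.754x, origin 200,170) 
f=lambda u,v:np.array([200+u/3.754-.37,170+(v-300)/3.75-.37]); g=lambda u,v:np.array([310+u/3.754-.37,150+v/3.75-.37])
o=[('scene',w(-55,25,26),f(184,386)),('scene',w(-55,-25,26),f(197,459)),('scene',w(-55,-25,0),f(200,485)),('top',w(-55,25,26),g(285,202)),('top',w(-55,-25,26),g(269,123))]
pp,r=fit(o,[.55,-.01,1.76]); d=Rz(pp[2])[:2,0]; hh=place(pp,[w(-55,0,0)])[0,:2]; v=np.array([.5457+s.x[0],.0109+s.x[1]])-hh; print(pp,'foot ahead of heel',v@d,'side',v@[-d[1],d[0]])
E
python3 m.py|grep -A3 FIN
```

```text
FIN [-0.0003  0.0004  0.0005  0.0033] 0.27442319725953057
[ 0.55595441 -0.00442533  1.7564915 ] foot ahead of heel 0.07239732323634765 side 0.007478713727471534
```

```bash
python3 -c "
from station import bot
print(bot.hand_in())"
```

```text
the job is handed in; nothing more can be done
None
```

The wooden wedge is under the short foot and the job is handed in (no verdict was returned): the push force doubled, the scale measures level to about 0.003 rad (within camera error), it shifted less than 1 mm, and the arm is clear.

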